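Put a spacer collar back on its dog-leg storage arm

ROBOT

A 6-joint arm with a two-finger parallel gripper is mounted at the origin on the work surface. World frame = base frame: x ahead of the robot, y to its left, z up, the work surface at z = 0. Lengths are in m, angles in rad, forces in N, time in s.
With the tool pointing down it reaches from about 0.2 to 0.875 m from the base axis. Payload 3.4 kg.
Tool frame: the origin (TCP) lies on the centre line of the jaws, within the pads' length; the fingertips stand 25 mm ahead of it and the grasp point (between the pads) lies 6 mm ahead of it (robot.tip_extent is the distance from the TCP to the fingertips, in m); z points along the fingers, y is the line along which they close (so a half turn about z gives the same grasp; the last joint's range is limited). The gripper opens to 94 mm and grips with 3 to 60 N. Pads are 16 mm wide; open, the fingers measure 119 mm over their backs; the gripper's body (75 mm by 177 mm) begins 78 mm behind the grasp point.
Start: joints at [-1.357, 0.276, 1.505, -0, 1.361, -0.121], TCP at [0.189, -0.543, 0.23] pointing down, gripper open.
Joint ranges: [-2.89, 2.89], [-0.75, 2.08], [0.22, 2.7], [-1.18, 4.32], [0.11, 2.71], [-2.7, 2.7]. Speed limits (rad/s): [2.57, 2.57, 3.14, 3.14, 3.14, 3.14].

INTERFACE

Orientations are given as a rotation vector (axis times angle).
In Python, from workcell import robot gives the robot as it stands. Calls block until the motion is done:
- robot.move_pose(position, orientation): joint-space move of the TCP to a pose.
- robot.move_straight(position, orientation=None, speed=0.15, max_force=None): straight line of the TCP; orientation=None keeps the orientation; speed is the mean speed in m/s. With max_force (N) it stops when the force on the tool has changed by that much, and returns True; else False.
- robot.set_joints(angles): joint-space move.
- robot.command_gripper(opening): opening from 0.0 (shut) to 1.0 (fully open); the grip force is fixed at half the most; returns when the fingers have stopped.
- robot.sleep(seconds).
- robot.solve_ik(position, orientation): joint angles nearest the present ones, or None.
- robot.get_obs(): the state.
- robot.read_camera(name): name is "scene" or "side" or "wrist"; returns the picture (400x640x3 uint8, red, green, blue); there is no depth.
- robot.camera_params(name): a dict with "fx", "fy", "cx", "cy" (pixels), "extrinsics" (4x4, takes a point from camera to world coordinates). Camera axes: x right, y up, looking along -z (the intrinsics and any distortion apply to the point x, -y, -z); pixel columns grow to the right and rows downward; lengths in m; the calibration is good to about 2 mm. A picture is of the moment at which its call begins: read the wrist's pose just before it. camera_params takes no time and is no camera call; for the wrist camera it gives the pose at the moment of the call.
A pose or a line that the arm cannot do raises robot.PlanningError and nothing moves.
- robot.sign_off(): hands the job in; it is judged then, once.
The state is a dict: "time": time; "joint_pos": joint angles; "joint_vel": joint speeds; "joint_torque": joint torques, N m; "position": TCP position; "ee_rot": TCP orientation; "force": force on the tool from outside, world axes, zero at the start; "wrist_torque": the same for the moment, N m; "grip_width": opening from 0.0 (shut) to 1.0 (fully open); "finger_force": force on a finger pad.
Only numpy, scipy, OpenCV 4.12 (cv2) and the standard library are available. Lean on these libraries where they do the work, as an engineer would, in place of code of your own. Each camera call takes 0.05 s, during which the arm holds its last target. There are 200 camera calls.

TASK

Take the collar with the hole out of the stock tray, thread it over the free end of the storage arm's dog-legged bar and slide it round both bends until it butts firmly against the stop. The bar was bent by hand and is out of true, so feel your way and ease the collar along without forcing it against the bar or the stop. Then let go, so that it hangs on the bar at the stop, and leave the other stock undisturbed.

Things in the scene. Friction and masses are not known exactly. Their poses are not given: they have to be found in the camera images.
- collar_mid (a point): Centre of the collar to be put away: a plain aluminium ring 70 mm outside diameter, bore 19 mm, 16 mm wide, about 0.15 kg, standing on edge in one of the tray's two saddles (either one), its top 35 mm above this point. The soft bore is scored if it is pressed on the bar with more than about 20 N. Axes as collar.
- collar: The same collar's frame: x axis = its bore axis, level. Origin on its rim, 35 mm from the centre (lowest point at the start). It is gripped from above across its 16 mm width, by the top of its rim; the rim is 25 mm deep from outside to bore.
- blank_mid (a point): Centre of the other piece in the tray, a blank disc: 70 mm diameter, 16 mm wide, no hole, on edge in the other saddle 92 mm away (side by side, axes parallel). Leave it alone.
- tray: Open grey stock tray, fixed, 130 (x) x 200 (y) x 45 mm, floor 4 mm thick; origin under its centre. Two saddles at y = -46 and +46 mm: each a pair of ribs along y, 22 mm clear height above the floor, 19 mm apart, which hold a 16 mm disc on edge with its axis along the tray's x.
- storage_arm: Storage arm, fixed: foot, blue post 146 mm high, 16 mm round steel bar about 130 mm up. Origin on the bench under the stop face. Bar axis as drawn (x, y mm): stop (0,0), straight to (60,0), bend left 50 deg at radius 50 to (98.3,17.9), straight to (162.6,94.5), bend right 50 deg at radius 50 to (200.9,112.3), straight along x to the tip (283.9,112.3).
- rod_tip (a point): The very end of the bar's free end (a hemisphere of radius 8 mm) where it really is on this bar, up to about 25 mm from the drawn place. The x axis points out along the real outer leg, which runs straight from here 83 mm along -x to the second bend. The bar is 16 mm thick, so a centred collar has 1.5 mm play all round. The bar is stiff and does not give.
- stop_face (a point): Centre of the stop's face, on the bar's axis. Axes as storage_arm: +x points away from the stop along the bar's inner leg. A collar that is home has its centre 8 mm from here along +x.
- stop: The stop: a rigid steel flange 28 mm in diameter and 10 mm long welded round the bar; origin at the centre of its face, as stop_face. Only the inner leg (x = 0 to 60 mm) is as drawn: each bend is off by up to 7 deg and the middle leg is bowed sideways and sags, each by up to 8 mm, which no listed pose shows. Behind the stop lie 60 mm of bar, then the post, its top 16 mm over the bar's axis.
- carton: Cardboard carton 80 x 120 x 60 mm standing on the bench, origin under its centre. Leave it alone.
- picking_bin: Grey picking bin 100 x 150 x 60 mm with bolts in it, loose on the bench, origin under its centre. Leave it alone.
Things that resemble listed ones, but are neither listed nor needed, are in the scene too. What is shaped like the collar but blue or turquoise is not meant.

How it is judged:
On the way, in this order (a step that is already met when the one before it is completed fails the run):
1. the collar is threaded on the outer straight leg of the bar, the bar through its bore (x of collar_mid in the frame of rod_tip between -0.08 and -0.018 m and y of collar_mid in the frame of rod_tip between -0.005 and 0.005 m and z of collar_mid in the frame of rod_tip between -0.005 and 0.005 m), for 0.1 s.
2. the collar, slid round both bends, butts against the stop with at least 2 N (contact force between collar and stop above 2 N and x of collar_mid in the frame of stop_face below 0.012 m), for 0.2 s.
At the end, for the whole second after the job is handed in: The collar hangs at rest and released on the inner leg of the bar, the bar through its bore, its near face within 3 mm of the stop face (centre within 11 mm) and square to the bar within 14 degrees (x of collar_mid in the frame of stop_face between 0.004 and 0.011 m and y of collar_mid in the frame of stop_face between -0.005 and 0.005 m and z of collar_mid in the frame of stop_face between -0.006 and 0.003 m and angle between the x axis of collar and the x axis of storage_arm, either way round below 0.25 rad and linear speed of collar below 0.02 m/s and angular speed of collar below 0.3 rad/s); the robot touches nothing.
It fails at once if the collar is forced against the bar or the stop with more than 20 N (contact force between collar and storage_arm above 20 N).
It fails at once if the blank disc is moved more than 12 mm (distance of blank_mid from where it was at the start of the episode above 0.012 m).
It fails at once if the carton is moved more than 15 mm (distance of carton from where it was at the start of the episode above 0.015 m).
It fails at once if the picking bin is moved more than 15 mm (distance of picking_bin from where it was at the start of the episode above 0.015 m).
It also fails if it takes over 72 s, if anything falls off the work surface, if the arm or the gripper's body presses on something with over 40 N, if the wrist force passes 120 N, or if a joint passes its speed limit or range.

## Working session

There is one attempt and no reset: what is moved stays moved. The work goes in short steps, each a Python script; the robot and the scene stay as the last script left them, time stands still between calls to the robot, and variables do not carry over. Pictures are saved under pics/ and viewed, at most 10 in all, crops included, and the job is handed in when it is done.

```bash
mkdir -p pics; ls
python3 - <<'E'
from workcell import robot
import cv2,numpy as np
np.set_printoptions(precision=4,suppress=True)
for n in ["scene","side","wrist"]:
    p=robot.camera_params(n); im=robot.read_camera(n)
    cv2.imwrite(f"pics/{n}0.png",im[:,:,::-1]); print(n,p)
print(robot.get_obs())
E
```

```text
pics
scene {'fx': 502.52022947064427, 'fy': 502.52022947064427, 'cx': 319.3496012437189, 'cy': 196.9614443884081, 'extrinsics': array([[ 0.0235, -0.784 ,  0.6204,  1.2449],
       [ 0.9997,  0.0192, -0.0136, -0.1057],
       [-0.0013,  0.6205,  0.7842,  1.0276],
       [ 0.    ,  0.    ,  0.    ,  1.    ]])}
side {'fx': 511.0085843979452, 'fy': 511.0085843979452, 'cx': 314.152401060719, 'cy': 204.9775004411214, 'extrinsics': array([[-0.9515,  0.2455, -0.1856,  0.2823],
       [-0.3075, -0.7353,  0.604 ,  0.6464],
       [ 0.0118,  0.6317,  0.7751,  0.9947],
       [ 0.    ,  0.    ,  0.    ,  1.    ]])}
wrist {'fx': 285.5034827200817, 'fy': 285.5034827200817, 'cx': 313.43471331900497, 'cy': 196.3722024346253, 'extrinsics': array([[ 0.3297,  0.9133,  0.2391,  0.2591],
       [-0.9441,  0.3192,  0.0823, -0.5187],
       [-0.0012, -0.2529,  0.9675,  0.3845],
       [ 0.    ,  0.    ,  0.    ,  1.    ]])}
{'time': 0.15, 'joint_pos': array([-1.357 ,  0.2764,  1.5058, -0.    ,  1.3607, -0.121 ]), 'joint_vel': array([-0.0007, -0.004 , -0.0044,  0.    ,  0.0017,  0.0013]), 'joint_torque': array([  0.0006, -40.4926, -23.7432,   0.0701,   0.0315,  -0.0001]), 'position': array([ 0.1888, -0.5427,  0.2298]), 'ee_rot': array([-3.0964, -0.5232,  0.0001]), 'force': array([-0.0555,  0.26  , -0.562 ]), 'wrist_torque': array([-0.0041,  0.0099,  0.0062]), 'finger_force': 0.0, 'grip_width': 0.9992835886503145}
```

View pics/scene0.png

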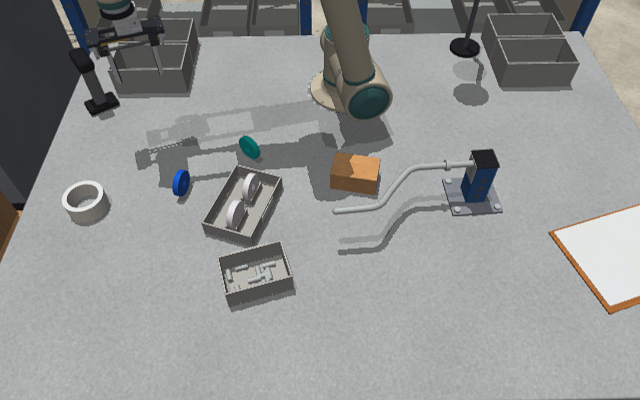

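View pics/side0.png

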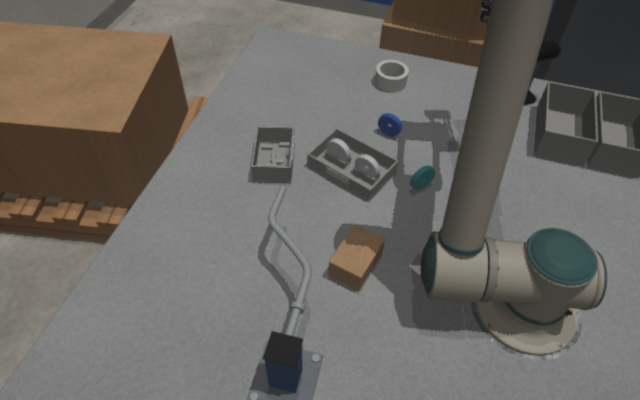

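The scene view shows the tray at (243,205) with two discs at (236,213) and (249,187). The blue and turquoise discs at (181,182) and (249,147) are decoys, as is the white ring at (85,201). The bar runs from its tip at (336,211) to the stop at (447,165). In the side view the tray discs are at (339,151) and (368,166); the one with the hole should be the collar, so I'll enlarge to check.

Run:
```python
import cv2,numpy as np
s=cv2.imread('pics/scene0.png'); d=cv2.imread('pics/side0.png')
def c(im,x,y,w,h,k): return cv2.resize(im[y:y+h,x:x+w],None,fx=k,fy=k,interpolation=cv2.INTER_CUBIC)
a=np.hstack([c(s,200,160,100,75,4),c(d,300,125,100,75,4)])   # 300 high
b=c(s,320,140,200,75,4)
cv2.imwrite('pics/c1.png',np.vstack([a,b]))
b=c(d,240,180,100,150,4)
cv2.imwrite('pics/c2.png',np.hstack([b,c(d,300,125,100,150,4)]))
```

```text
(no output)
```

View pics/c1.png

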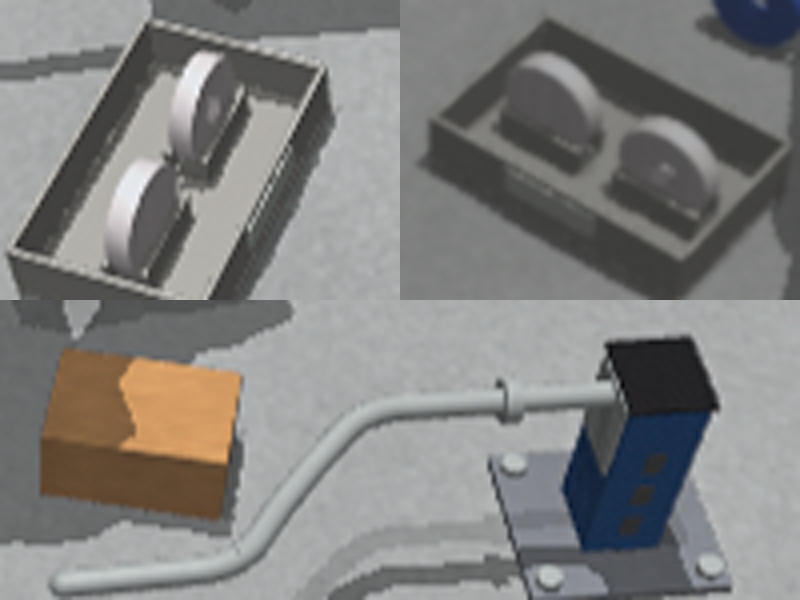

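View pics/c2.png

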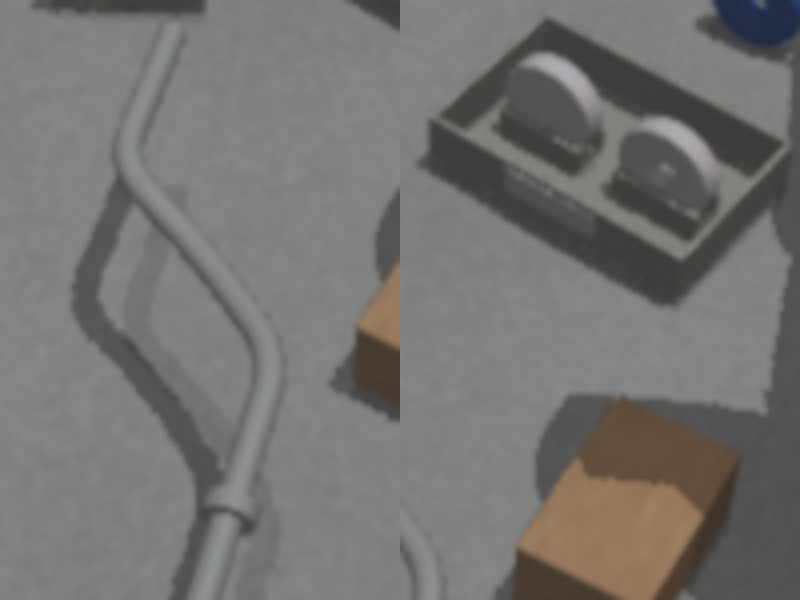

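The disc with the small bore sits at scene (252,186) and side (366,167), so the inner saddle holds the collar. The piece at scene (236,213) is the blank. Next I triangulate the main points and plan wrist views.

```bash
cat > h.py <<'E'
from workcell import robot
import cv2,numpy as np
from scipy.spatial.transform import Rotation as R
from scipy.optimize import least_squares
np.set_printoptions(precision=4,suppress=True)
S=robot.camera_params("scene"); D=robot.camera_params("side")
def proj(P,X):
    E=P['extrinsics']; c=(np.atleast_2d(X)-E[:3,3])@E[:3,:3]
    return np.c_[P['cx']+P['fx']*c[:,0]/-c[:,2], P['cy']-P['fy']*c[:,1]/-c[:,2]]
def tri(obs):
    """obs: [(P,(u,v))...]"""
    r=least_squares(lambda X: np.concatenate([proj(P,X)[0]-np.array(uv) for P,uv in obs]),[0.4,-0.1,0.1])
    return r.x, np.abs(r.fun).max()
def down(yaw): # tool z down, tool y axis along yaw direction
    y=np.array([np.cos(yaw),np.sin(yaw),0]); z=np.array([0,0,-1.]); return np.c_[np.cross(y,z),y,z]
E
python3 - <<'E'
from h import *
c1=lambda u,v:(320+u/4,140+(v-300)/4); c2=lambda u,v:(240+u/4,180+v/4)
t1=lambda u,v:(200+u/4,160+v/4); t2=lambda u,v:(300+(u-400)/4,125+v/4)
for n,a,b in [("tip",c1(52,583),c2(175,24)),("stop",c1(503,401),c2(230,490)),("post end",c1(612,392),None),
 ("cor -x-y",t1(152,20),t2(790,143)),("cor -x+y",t1(328,67),t2(685,262)),("cor +x-y",t1(10,250),t2(548,18)),
 ("hole",t1(211,104),t2(665,168)),("cor+x+y",None,t2(430,122))]:
    if a and b: print(n,*tri([(S,a),(D,b)]))
o=robot.get_obs(); Rt=R.from_rotvec(o['ee_rot']).as_matrix(); E=robot.camera_params('wrist')['extrinsics']
print("cam in tool",Rt.T@(E[:3,3]-o['position']),"\n",Rt.T@E[:3,:3],"\n",Rt)
E
```

```text
tip [ 0.5722 -0.0606  0.1267] 0.04514938463898943
stop [0.4463 0.212  0.1336] 0.8730730917748133
cor -x-y [ 0.3515 -0.3016  0.0432] 0.6076203096482686
cor -x+y [ 0.392  -0.185   0.0391] 0.5108042566210997
cor +x-y [ 0.534  -0.3725  0.0386] 0.0749062986106992
hole [ 0.423  -0.2583  0.0402] 0.29953547984325724
cam in tool [ 0.0743  0.0003 -0.1548] 
 [[ 0.0012  0.9674  0.2531]
 [ 1.     -0.001  -0.0007]
 [-0.0004  0.2531 -0.9674]] 
 [[ 0.9445  0.3286 -0.0003]
 [ 0.3286 -0.9445  0.0013]
 [ 0.0002 -0.0013 -1.    ]]
```

```bash
cat > views.py <<'E'
from h import *
import json
def snap(n):
    robot.sleep(0.2); P=robot.camera_params('wrist'); im=robot.read_camera('wrist')
    cv2.imwrite(f'pics/{n}.png',im[:,:,::-1]); P={k:(v.tolist() if hasattr(v,'tolist') else v) for k,v in P.items()}
    o=robot.get_obs(); P['tcp']=o['position'].tolist(); P['rot']=o['ee_rot'].tolist()
    json.dump(P,open(f'{n}.json','w')); print(n,o['time'],o['position'],o['joint_pos'])
rv=lambda M:R.from_matrix(M).as_rotvec()
A=down(-np.pi/2)
t=np.radians(35); B=np.c_[[np.cos(t),0,-np.sin(t)],[0,-1,0],[-np.sin(t),0,-np.cos(t)]]
robot.move_pose([0.42,-0.265,0.18],rv(down(np.radians(-110)))); snap('tray')
robot.move_pose([0.425,0.085,0.26],rv(A)); snap('A')
robot.move_pose([0.565,0.085,0.24],rv(B)); snap('B')
E
python3 views.py
python3 - <<'E'
import cv2,numpy as np
a=cv2.imread('pics/A.png');b=cv2.imread('pics/B.png');t=cv2.imread('pics/tray.png')
f=lambda im:cv2.resize(im,(400,250),interpolation=cv2.INTER_AREA)
cv2.imwrite('pics/ov.png',np.vstack([np.hstack([f(a),f(b)]),np.hstack([f(t),f(t)*0])]))
E
```

```text
tray 1.7667 [ 0.4198 -0.2658  0.18  ] [-0.7045  0.1942  1.7484 -0.0001  1.1987  1.2166]
A 3.3667 [0.4252 0.0843 0.2597] [ 0.0349  0.0424  1.7235 -0.0001  1.3763  1.6074]
B 4.325 [0.5637 0.0852 0.243 ] [0.0205 0.6129 1.0739 0.0131 2.0612 1.5934]
```

View pics/ov.png

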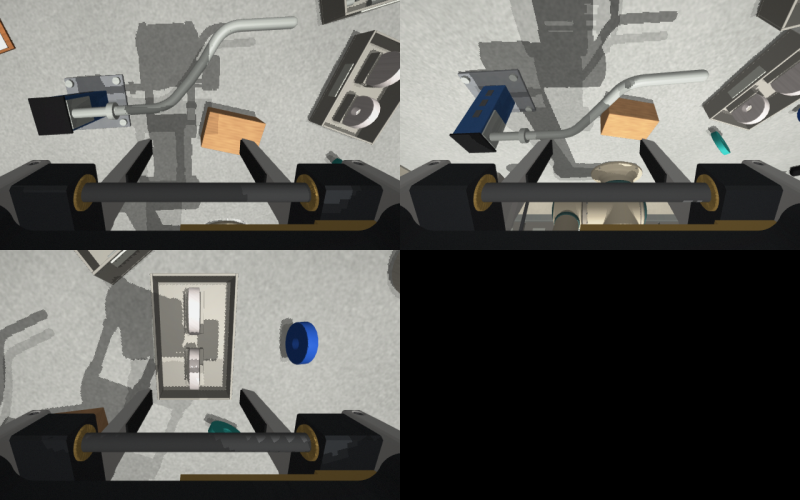

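The overview shows the bar complete and unoccluded in both wrist views, with tray and collar in the third. I'll enlarge these to read centrelines.

Run:
```python
import cv2,numpy as np
a=cv2.imread('pics/A.png');b=cv2.imread('pics/B.png');t=cv2.imread('pics/tray.png')
def c(im,x,y,w,h,k):
    o=cv2.resize(im[y:y+h,x:x+w],None,fx=k,fy=k,interpolation=cv2.INTER_CUBIC)
    for i in range(0,w,50): cv2.putText(o,str(x+i),(i*k,8),0,.3,(0,0,255)); cv2.line(o,(i*k,9),(i*k,14),(0,0,255),1)
    for i in range(0,h,25): cv2.putText(o,str(y+i),(0,i*k+4),0,.3,(0,0,255)); cv2.line(o,(22,i*k),(28,i*k),(0,0,255),1)
    return o
cv2.imwrite('pics/AB.png',np.vstack([c(a,110,22,390,170,2),c(b,110,108,390,125,2)]))
cv2.imwrite('pics/tr.png',np.hstack([c(t,240,40,150,195,3)]))
```

```text
(no output)
```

View pics/AB.png

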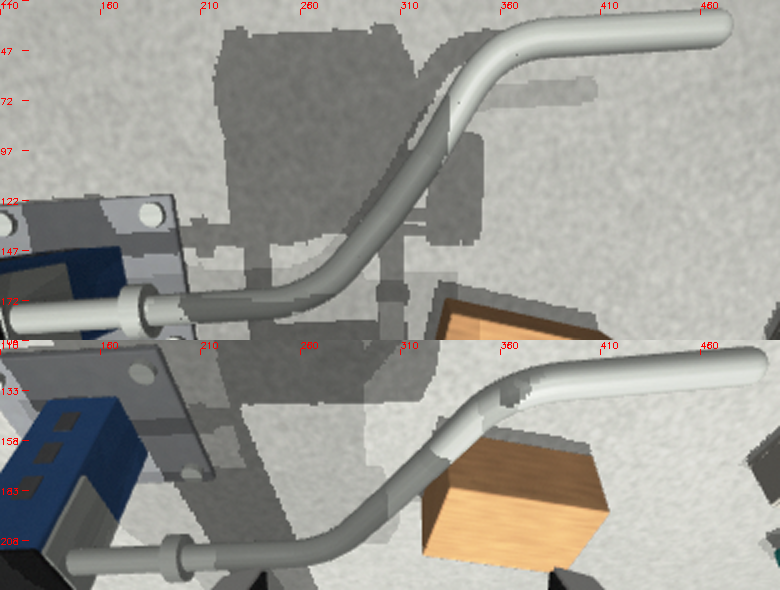

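View pics/tr.png

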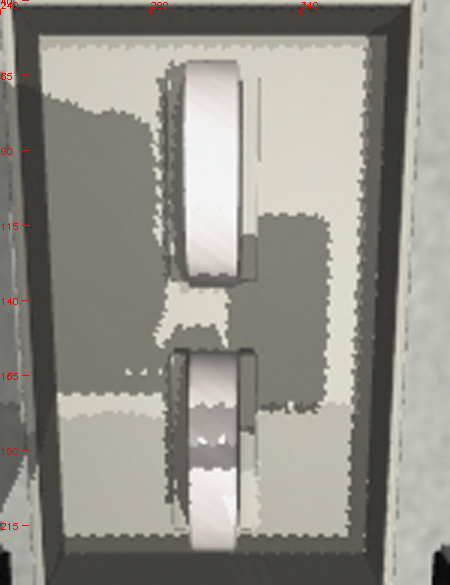

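The tray crop shows the collar's rim, with its bore shadow, at columns 303–319 and rows 157–223; the blank is above it at rows 60–132. The tray is square to the tool, so the collar's yaw is about -110°. AB shows the bar: tip at A(476,34) and B(494,119), stop face at A(185,177) and B(203,216). Next is a centreline fit with edge refinement.

```bash
cat > fit.py <<'E'
from h import *
import json
from scipy.ndimage import map_coordinates,gaussian_filter
ld=lambda n:{k:np.array(v) for k,v in json.load(open(n+'.json')).items()}
PA,PB,PT=ld('A'),ld('B'),ld('tray')
# collar centre from its silhouette in the tray view
ax=np.array([np.cos(np.radians(-110)),np.sin(np.radians(-110)),0]); la=np.array([-ax[1],ax[0],0])
def sil(p):
    c=np.array([p[0],p[1],0.039]); t=np.linspace(0,2*np.pi,181)
    ring=lambda s:c+s*ax+0.035*(np.cos(t)[:,None]*la+np.sin(t)[:,None]*[0,0,1])
    q=proj(PT,np.vstack([ring(-.008),ring(.008)])); top=proj(PT,c+[[0,0,.035]])[0]
    return np.array([q[:,1].min()-156.7,q[:,1].max()-223,top[0]-311.3])
r=least_squares(sil,[0.42,-0.265]); print("collar",r.x,"res",r.fun)
collar=r.x
K=np.array([0,60,82,103.6,137,170,203.6,225,247.2,340])/1000
ds=.0005; L0=.3302
drawn=np.radians([0,0,25,50,50,50,50,25,0,0])
def curve(p):
    sx,sy,z0,yaw=p[:4]; psi=np.r_[yaw,yaw,yaw+drawn[2:9]+p[4:11],0]; psi[-1]=psi[-2]
    pit=np.r_[0,0,p[11:18],0]; pit[-1]=pit[-2]
    s=np.arange(0,L0+p[18],ds); a=np.interp(s,K,psi); b=np.interp(s,K,pit)
    d=np.c_[np.cos(b)*np.cos(a),np.cos(b)*np.sin(a),np.sin(b)]
    return s,np.vstack([[sx,sy,z0],[sx,sy,z0]+np.cumsum(d[:-1]*ds,0)]),d
def nearest(P,pts,uv):
    q=proj(P,pts); dd=q[1:]-q[:-1]
    out=[]
    for m in uv:
        i=min(np.argmin(((q-m)**2).sum(1)),len(dd)-1); t=dd[i]/np.linalg.norm(dd[i]); e=np.array(m)-q[i]
        out.append(t[0]*e[1]-t[1]*e[0])
    return np.array(out)
mA=np.array([(700,28),(600,35),(550,40),(512,48),(480,72),(461,100),(440,133),(419,165),(381,220),(355,250),(330,275),(300,292),(270,301),(230,306),(180,309)])/2+[110,22]
mB=(np.array([(740,364),(660,371),(580,378),(530,388),(490,408),(460,428),(420,463),(380,500),(350,525),(320,543),(290,552),(250,555),(210,556)])-[0,340])/2+[110,108]
tipA,tipB=np.array([733,25])/2+[110,22],np.array([768,22])/2+[110,108]
stA,stB=np.array([152,310])/2+[110,22],np.array([188,217])/2+[110,108]
prior=lambda p:np.r_[(p[2]-.13)/.003,p[4:11]/.12,p[11:18]/.12,np.diff(np.r_[0,p[11:18]])/.15,p[18]/.004]*.5
def res(p,mA,mB):
    s,X,d=curve(p); end=X[-1]
    # tip: the hemisphere's silhouette extreme ~ axis end point
    return np.r_[nearest(PA,X,mA),nearest(PB,X,mB),proj(PA,end)[0][0]-tipA[0],proj(PB,end)[0][0]-tipB[0],
      (proj(PA,X[:1])[0]-stA)[0],(proj(PB,X[:1])[0]-stB)[0],prior(p)]
p0=np.r_[.446,.212,.13,np.radians(-87),np.zeros(15)]
p=least_squares(res,p0,args=(mA,mB),loss='soft_l1',diff_step=1e-5).x
def edges(P,n,p):
    g=gaussian_filter(cv2.cvtColor(cv2.imread(f'pics/{n}.png'),cv2.COLOR_BGR2GRAY).astype(float),.7)
    s,X,d=curve(p); E=P['extrinsics']; out=[]
    for i in range(30,len(s)-20,12):
        u,v=proj(P,X[i:i+2]); q=proj(P,X[i-2:i+3]); t=q[-1]-q[0]; t/=np.linalg.norm(t); nn=np.array([-t[1],t[0]])
        cz=-((X[i]-E[:3,3])@E[:3,:3])[2]; rad=.008*P['fx']/cz
        o=np.arange(-rad-6,rad+6.01,.1); pt=q[2]+o[:,None]*nn
        G=np.abs(np.gradient(np.mean([map_coordinates(g,[(pt[:,1]+k*t[1]),(pt[:,0]+k*t[0])],order=1) for k in (-1,0,1)],0),.1))
        c=np.arange(-4,4.01,.1); a=np.interp(c-rad,o,G); b=np.interp(c+rad,o,G)
        sc=np.minimum(np.minimum(a,b),25)*np.exp(-(c/4)**2); j=np.argmax(sc)
        if sc[j]>5: out.append(q[2]+c[j]*nn)
    return np.array(out)
for it in range(3):
    eA,eB=edges(PA,'A',p),edges(PB,'B',p)
    sol=least_squares(res,p,args=(eA,eB),loss='soft_l1',f_scale=.6,diff_step=1e-5); p=sol.x
    rA,rB=nearest(PA,curve(p)[1],eA),nearest(PB,curve(p)[1],eB)
    print(it,len(eA),len(eB),"rms",np.sqrt((rA**2).mean()),np.sqrt((rB**2).mean()),"med",np.median(abs(rA)),np.median(abs(rB)))
np.savez('bar.npz',p=p,collar=collar)
s,X,d=curve(p)
print("stop",X[0],"yaw",np.degrees(p[3]),"tip",X[-1],"len",p[18])
print("heading rel",np.degrees(drawn[2:9]+p[4:11]),"pitch",np.degrees(p[11:18]))
h=np.linspace(0,len(s)-1,9).astype(int); print(X[h])
for nm,P in (("scene",S),("side",D)): print(nm,proj(P,X[[0,-1]]))
im=[]
for n,P,e,(x,y,w,hh) in (('A',PA,eA,(110,22,390,170)),('B',PB,eB,(110,108,390,125))):
    o=cv2.resize(cv2.imread(f'pics/{n}.png')[y:y+hh,x:x+w],None,fx=2,fy=2)
    for c in proj(P,X[::6]): cv2.circle(o,tuple(((c-[x,y])*2).astype(int)),1,(0,0,255),-1)
    for c in e: cv2.circle(o,tuple(((c-[x,y])*2).astype(int)),2,(255,0,0),1)
    im.append(o)
cv2.imwrite('pics/fit.png',np.vstack(im))
E
python3 fit.py
```

```text
collar [ 0.4244 -0.2652] res [ 0.0441 -0.0471 -0.    ]
0 51 47 rms 0.5932636476504604 0.31899917430889924 med 0.29189463594430654 0.19534801755411335
1 51 48 rms 0.565126546884539 0.25689190422018654 med 0.17659624601253748 0.12807344021023426
2 51 48 rms 0.5394851072202538 0.21082737964190162 med 0.17064719911048448 0.09604526896050582
stop [0.446  0.2118 0.1322] yaw -86.32761703071688 tip [ 0.5765 -0.0633  0.1276] len 0.0
heading rel [27.0028 41.9322 46.6537 56.9409 50.7426 28.6853  0.2039] pitch [-8.9174 -6.29   -1.4081  6.9011  4.281   2.2317 -2.6269]
[[ 0.446   0.2118  0.1322]
 [ 0.4486  0.1709  0.1322]
 [ 0.4564  0.1307  0.1304]
 [ 0.4838  0.1008  0.1259]
 [ 0.5168  0.0758  0.1264]
 [ 0.5512  0.054   0.1304]
 [ 0.5709  0.0189  0.1313]
 [ 0.5737 -0.022   0.1295]
 [ 0.5765 -0.0633  0.1276]]
scene [[444.6706 164.8641]
 [331.807  212.0358]]
side [[296.9623 303.3537]
 [282.3493 184.4823]]
```

Run:
```python
from h import *
c=np.load('bar.npz')['collar']; rv=R.from_matrix(down(np.radians(-110))).as_rotvec()
robot.move_pose([*c,0.20],rv)
robot.command_gripper(0.6)
robot.move_straight([*c,0.11],rv,speed=.15)
o=robot.get_obs(); print(o['time'],o['position']-[*c,.11],o['force'])
print(robot.move_straight([*c,0.082],rv,speed=.06,max_force=8))
robot.sleep(.2); o=robot.get_obs(); print(o['time'],o['position']-[*c,.082],o['force'])
robot.command_gripper(0.0)
o=robot.get_obs(); print(o['time'],o['grip_width']*94,o['finger_force'],o['position'],o['force'])
robot.move_straight([*c,0.10],rv,speed=.06)
robot.move_straight([*c,0.20],rv,speed=.15); robot.sleep(.3)
o=robot.get_obs(); print(o['time'],o['grip_width']*94,o['finger_force'],o['position'],o['force'],o['wrist_torque'])
```

```text
7.2333 [ 0.0005 -0.0004  0.0006] [ 0.0532 -0.046   0.1805]
False
8.05 [ 0.0003 -0.0002  0.0003] [-0.3862 -1.1632  0.3383]
8.7583 15.71055313615087 29.925920460373163 [ 0.4243 -0.2652  0.082 ] [ 0.0413 -0.8525  0.4412]
10.325 15.539211232575457 29.928028117865324 [ 0.4241 -0.265   0.1993] [-0.1795 -0.3216 -1.9122] [0.095  0.0198 0.0424]
```

```bash
cat > slide.py <<'E'
from h import *
import fit_load as fl, json, os
E
sed -n '1,/^def nearest/p' fit.py | sed '/^def nearest/d; /^PA,/d; /^# collar/,/^collar=/d; /^ld=/d' > fit_load.py
cat > slide.py <<'E'
from fit_load import *
import json,os
p=np.load('bar.npz')['p']; s_,X_,d_=curve(p); L=s_[-1]
def at(s):
    if s>L: return X_[-1]+(s-L)*d_[-1], d_[-1]
    f=lambda A:np.array([np.interp(s,s_,A[:,k]) for k in range(3)])
    w=.008; m=(s_>s-w)&(s_<s+w)          # tangent averaged over the collar's width
    d=d_[m].mean(0); return f(X_),d/np.linalg.norm(d)
def frame(s,yaw=0,pit=0):
    c,y=at(s); z=np.array([0,0,-1.]); 
    a=np.arctan2(y[1],y[0])+yaw; b=np.arcsin(y[2])+pit
    y=np.array([np.cos(b)*np.cos(a),np.cos(b)*np.sin(a),np.sin(b)]); z-=z@y*y; z/=np.linalg.norm(z)
    return c,np.c_[np.cross(y,z),y,z]
st=json.load(open('st.json')) if os.path.exists('st.json') else dict(s=L+.035,ox=0,oz=0,yaw=0,pit=0,F0=[0,0,0])
save=lambda:json.dump(st,open('st.json','w'))
def target(s=None):
    c,M=frame(st['s'] if s is None else s,st['yaw'],st['pit'])
    return c-.043*M[:,2]+st['ox']*M[:,0]+st['oz']*M[:,2],R.from_matrix(M).as_rotvec(),M
def sense():
    """force & moment (about the collar's centre) in tool axes: x lateral, y outward along the bar, z down"""
    o=robot.get_obs(); M=R.from_rotvec(o['ee_rot']).as_matrix()
    return M.T@(o['force']-st['F0']),M.T@o['wrist_torque'],o
E
python3 - <<'E'
from slide import *
q,rv,M=target()
robot.move_pose(q+[0,0,.02],rv); robot.move_straight(q,rv,speed=.08); robot.sleep(.4)
Fs=[]
for i in range(5): Fs.append(robot.get_obs()['force']); robot.sleep(.03)
st['F0']=np.mean(Fs,0).tolist(); save(); o=robot.get_obs()
print(o['time'],np.std(Fs,0),st['F0'],M.T@(o['position']-q)*1e3, o['wrist_torque'],o['joint_pos'])
im=robot.read_camera('scene'); sd=robot.read_camera('side')
P=robot.camera_params('wrist'); w=robot.read_camera('wrist')
c=lambda im,x,y,w,h,k:cv2.resize(im[y:y+h,x:x+w,::-1],None,fx=k,fy=k,interpolation=cv2.INTER_CUBIC)
uv=proj(S,at(L)[0])[0].astype(int); ud=proj(D,at(L)[0])[0].astype(int); uw=proj(P,at(L)[0])[0].astype(int); print(uv,ud,uw)
v=np.vstack([c(im,uv[0]-60,uv[1]-40,100,75,4),c(sd,ud[0]-50,ud[1]-50,100,75,4)])
x,y=np.clip(uw-[100,150],0,[440,100]); print(x,y)
cv2.imwrite('pics/pre.png',np.hstack([v,c(w,x,y,200,300,2)]))
E
```

```text
12.2 [0.5449 0.6383 0.9817] [0.05624205509844908, 0.2918814741120883, -2.090550244558991] [ 0.0534 -0.0582 -0.0498] [-0.0407 -0.0009  0.018 ] [-0.3163  0.3405  1.5677  0.0448  1.2507  1.1723]
[331 212] [282 184] [265 226]
165 76
```

View pics/pre.png

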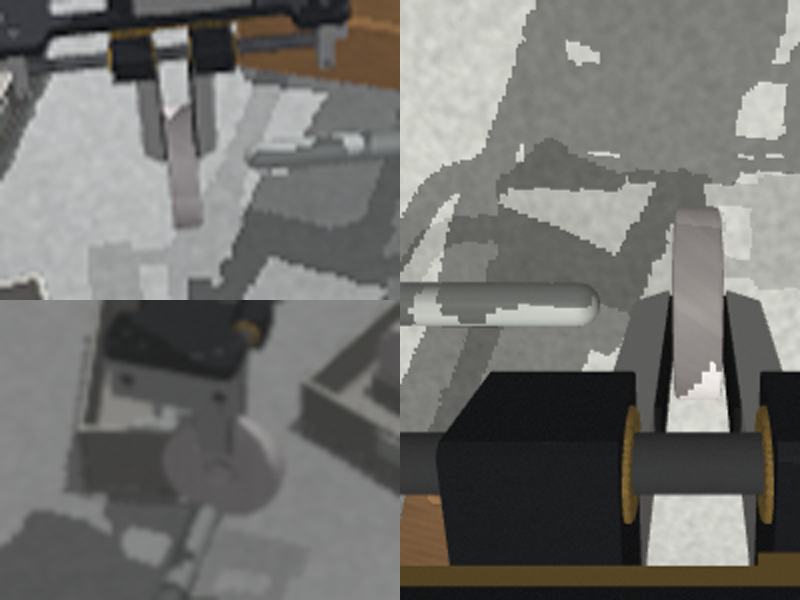

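Collar is upright and square in the jaws in front of the tip: in the wrist view (crop origin (165,76)) it spans columns 301–326 and rows 180–~274, and the bar end is at (265,228). I'll compare that with the model's prediction.

Run:
```python
from slide import *
P=robot.camera_params('wrist'); o=robot.get_obs(); M=R.from_rotvec(o['ee_rot']).as_matrix(); T=o['position']
t=np.linspace(0,2*np.pi,361)
def ring(y,r=.035,cx=0): return T+(np.c_[cx+r*np.cos(t),0*t+y,.043+r*np.sin(t)])@M.T
q=proj(P,np.vstack([ring(-.008),ring(.008)])); print("collar pred rows",q[:,1].min(),q[:,1].max(),"cols",q[:,0].min(),q[:,0].max())
def tube(s): # silhouette rows of the bar near tip
    c,d=at(s); e=np.cross(d,[0,0,1]); e/=np.linalg.norm(e); f=np.cross(e,d)
    q=proj(P,c+.008*(np.cos(t)[:,None]*e+np.sin(t)[:,None]*f)); return q[:,1].min(),q[:,1].max(),q[:,0].mean()
for k in (.012,.03,.06): print("bar pred",tube(L-k))
# measured edges
w=cv2.imread('pics/pre.png')
for dx,dz in ((.001,0),(0,.001)):
    a=proj(P,T+M@[0,0,.043]); b=proj(P,T+M@np.array([dx,0,.043+dz])); print("sens px/mm",dx,dz,(b-a)[0])
```

```text
collar pred rows 178.3965730073994 275.4156193856448 cols 300.1512944964299 326.23857997778595
bar pred (np.float64(215.12026007712362), np.float64(236.99679034762377), np.float64(249.3603514405695))
bar pred (np.float64(215.0941803048675), np.float64(236.9718485906304), np.float64(224.87590502926452))
bar pred (np.float64(215.0507069660514), np.float64(236.93027219909254), np.float64(184.06184984164952))
sens px/mm 0.001 0 [ 0.0013 -1.2804]
sens px/mm 0 0.001 [ 0.0005 -0.4783]
```

```bash
cat >> slide.py <<'E'
def advance(s_end,step=.005,speed=.04,mf=5,kc=.00012,lim=5.,maxn=60,verbose=True):
    """ease along the bar; give way sideways to the felt force; stop if it binds"""
    n=bind=0
    while st['s']>s_end+1e-6 and n<maxn:
        n+=1; s1=max(s_end,st['s']-step); q,rv,M=target(s1)
        hit=robot.move_straight(q,rv,speed=speed,max_force=mf)
        F=[];T=[]
        for i in range(3):
            f,t,o=sense(); F.append(f);T.append(t); robot.sleep(.02)
        f=np.mean(F,0); t=np.mean(T,0)
        e=M.T@(o['position']-q)*1e3
        if verbose: print(f"{o['time']:.2f} s={s1*1e3:.1f} hit={int(hit)} F={f.round(1)} T={t.round(2)} err={e.round(2)} ox={st['ox']*1e3:.2f} oz={st['oz']*1e3:.2f}")
        st['ox']+=np.clip(kc*f[0],-6e-4,6e-4); st['oz']+=np.clip(kc*f[2],-6e-4,6e-4)
        if hit or abs(f[1])>lim:
            bind+=1
            if hit: st['s']=s1-e[1]*0+max(0,e[1])/1e3
            else: st['s']=s1
            st['s']+=.0015; save()
            q,rv,M=target(); robot.move_straight(q,rv,speed=.04)
            if bind>=3: print("BIND"); break
        else: st['s']=s1; bind=max(0,bind-1)
        save()
E
python3 - <<'E'
from slide import *
st['ox']=-.0005
advance(L+.012,step=.012,speed=.06)
advance(L-.03,step=.005)
E
```

```text
12.73 s=353.0 hit=0 F=[ 0.   0.5 -0.3] T=[-0.02 -0.03 -0.01] err=[-0.03 -0.4  -0.07] ox=-0.50 oz=0.00
13.12 s=342.0 hit=0 F=[ 0.  -0.1  0.1] T=[-0.02  0.02  0.01] err=[ 0.02 -0.25 -0.04] ox=-0.50 oz=-0.04
13.44 s=337.0 hit=0 F=[-0.  -0.1 -0.3] T=[-0.05 -0.01 -0.01] err=[-0.01 -0.07  0.  ] ox=-0.49 oz=-0.02
13.77 s=332.0 hit=0 F=[ 0.1  0.3 -0.2] T=[-0.03 -0.02  0.02] err=[-0.03 -0.16  0.  ] ox=-0.50 oz=-0.06
14.09 s=327.0 hit=0 F=[-0.1  0.5 -0.1] T=[-0.02  0.   -0.  ] err=[-0.02 -0.19 -0.  ] ox=-0.48 oz=-0.09
14.42 s=322.0 hit=0 F=[ 0.   0.4 -0.3] T=[ 0.01 -0.   -0.01] err=[ 0.01 -0.15 -0.01] ox=-0.50 oz=-0.10
14.74 s=317.0 hit=0 F=[-0.1  0.3  0.4] T=[-0.03  0.   -0.01] err=[-0.03 -0.16  0.01] ox=-0.49 oz=-0.14
15.07 s=312.0 hit=0 F=[ 0.2  0.  -0.2] T=[-0.05 -0.01 -0.01] err=[-0.   -0.18 -0.03] ox=-0.51 oz=-0.09
15.39 s=307.0 hit=0 F=[-0.1  0.3 -0.2] T=[-0.03 -0.    0.01] err=[ 0.02 -0.16 -0.03] ox=-0.48 oz=-0.12
15.72 s=302.0 hit=0 F=[0.3 0.2 0.2] T=[-0.03 -0.03  0.03] err=[-0.02 -0.17  0.02] ox=-0.49 oz=-0.14
16.02 s=300.0 hit=0 F=[ 0.   0.1 -0.2] T=[-0.01 -0.01 -0.01] err=[-0.   -0.02 -0.02] ox=-0.46 oz=-0.11
```

```bash
cat >> slide.py <<'E'
def probe(axes='xz',reach=.0028,mf=2.5,apply=True):
    """touch the bore both ways on each axis, and centre"""
    q,rv,M=target(); f0=sense()[0]
    for a in axes:
        k=0 if a=='x' else 2; lo=[]
        for sg in (1,-1):
            hit=robot.move_straight(q+sg*reach*M[:,k],rv,speed=.012,max_force=mf)
            f,t,o=sense(); lo.append((M[:,k]@(o['position']-q),hit,round(float(f[k]),1)))
            robot.move_straight(q,rv,speed=.03)
        print(a,[(round(v*1e3,2),h,f) for v,h,f in lo],round(o['time'],2))
        if apply:
            # contact found on one side only: play is 1.5 mm to the middle
            hp,hm=lo[0][1],lo[1][1]
            c=(lo[0][0]+lo[1][0])/2 if hp and hm else lo[0][0]-.0017 if hp else lo[1][0]+.0017 if hm else 0
            st['o'+a]+=float(c); q=q+c*M[:,k]
    robot.move_straight(q,rv,speed=.03); save(); print({k:st[k] for k in('ox','oz')})
E
python3 - <<'E'
from slide import *
probe()
E
```

```text
x [(np.float64(1.83), False, -3.0), (np.float64(-1.94), False, 1.6)] 17.05
z [(np.float64(2.89), False, -0.1), (np.float64(-0.32), True, 0.3)] 18.16
{'ox': -0.00045651590329052577, 'oz': 0.0012458269352565343}
```

Run:
```python
from slide import *
advance(.205,step=.006,mf=5)
```

```text
18.99 s=294.0 hit=0 F=[-0.5  1.  -0.7] T=[0.01 0.01 0.01] err=[-0.   -0.27 -0.05] ox=-0.46 oz=1.25
19.34 s=288.0 hit=0 F=[-0.2  0.3 -0.1] T=[-0.02 -0.01  0.02] err=[-0.01 -0.17 -0.02] ox=-0.52 oz=1.16
19.69 s=282.0 hit=0 F=[-0.3  0.3  0.1] T=[-0.03  0.02  0.02] err=[-0.01 -0.16 -0.01] ox=-0.55 oz=1.15
20.04 s=276.0 hit=0 F=[-0.2  0.4 -0.3] T=[-0.03  0.01 -0.01] err=[ 0.01 -0.15 -0.02] ox=-0.59 oz=1.16
20.39 s=270.0 hit=0 F=[-0.   0.3 -0.3] T=[-0.05 -0.    0.  ] err=[-0.   -0.16 -0.02] ox=-0.61 oz=1.13
20.74 s=264.0 hit=0 F=[-0.4  0.7  0. ] T=[-0.03 -0.03 -0.  ] err=[ 0.01 -0.2  -0.01] ox=-0.62 oz=1.09
21.09 s=258.0 hit=0 F=[-0.2  0.5  0.3] T=[-0.   -0.01  0.  ] err=[-0.01 -0.18  0.  ] ox=-0.66 oz=1.09
21.44 s=252.0 hit=0 F=[0.2 1.2 0.1] T=[-0.03  0.02  0.  ] err=[-0.   -0.17 -0.02] ox=-0.69 oz=1.12
21.80 s=246.0 hit=0 F=[-0.6  0.  -0.3] T=[-0.03 -0.02  0.03] err=[ 0.   -0.02  0.  ] ox=-0.67 oz=1.14
22.17 s=240.0 hit=0 F=[-0.5 -0.3 -0. ] T=[-0.02  0.    0.02] err=[ 0.    0.17 -0.01] ox=-0.74 oz=1.10
22.54 s=234.0 hit=0 F=[-0.1  0.5 -0.1] T=[ 0.04  0.04 -0.03] err=[ 0.03  0.27 -0.05] ox=-0.80 oz=1.10
22.91 s=228.0 hit=0 F=[ 0.9 -0.4 -1.1] T=[0.16 0.28 0.03] err=[ 0.43  0.16 -0.26] ox=-0.82 oz=1.08
23.27 s=222.0 hit=0 F=[ 2.4 -0.8 -1.5] T=[ 0.28  0.52 -0.01] err=[ 0.51  0.05 -0.25] ox=-0.71 oz=0.94
23.63 s=216.0 hit=0 F=[ 2.6 -1.4 -2.2] T=[0.31 0.51 0.  ] err=[ 0.19 -0.05 -0.05] ox=-0.42 oz=0.76
23.99 s=210.0 hit=0 F=[ 0.8 -0.6 -1.1] T=[ 0.18  0.4  -0.03] err=[-0.2  -0.15  0.15] ox=-0.11 oz=0.50
24.32 s=205.0 hit=0 F=[ 1.3 -0.6 -0.6] T=[ 0.11  0.27 -0.03] err=[-0.29 -0.09  0.19] ox=-0.02 oz=0.37
```

Run:
```python
from slide import *
probe(reach=.0032)
advance(.150,step=.006,mf=5)
```

```text
x [(np.float64(1.87), True, -0.6), (np.float64(-0.59), True, 0.9)] 25.17
z [(np.float64(1.64), True, -4.3), (np.float64(-1.17), True, -0.3)] 26.18
{'ox': 0.0007860617521956011, 'oz': 0.0005342940376738717}
27.02 s=199.0 hit=0 F=[-0.6  0.3  0.4] T=[0.   0.02 0.01] err=[ 0.02  0.01 -0.09] ox=0.79 oz=0.53
27.38 s=193.0 hit=0 F=[-0.4  0.3 -0.4] T=[0.01 0.02 0.04] err=[ 0.   -0.19 -0.04] ox=0.71 oz=0.58
27.74 s=187.0 hit=0 F=[-0.   0.3 -0.3] T=[0.06 0.03 0.01] err=[-0.01 -0.22 -0.06] ox=0.66 oz=0.53
28.10 s=181.0 hit=0 F=[-0.2  0.6 -0.1] T=[ 0.06  0.03 -0.02] err=[-0.01 -0.25 -0.06] ox=0.66 oz=0.49
28.46 s=175.0 hit=0 F=[-0.4  0.1  0.2] T=[ 0.03 -0.01  0.03] err=[-0.02 -0.22 -0.05] ox=0.64 oz=0.48
28.80 s=169.0 hit=0 F=[-0.8  0.5 -0.5] T=[ 0.02  0.03 -0.01] err=[ 0.01 -0.07  0.01] ox=0.59 oz=0.50
29.13 s=163.0 hit=0 F=[ 0.1 -0.6 -0.6] T=[0.08 0.1  0.01] err=[ 0.17  0.11 -0.06] ox=0.50 oz=0.44
29.46 s=157.0 hit=0 F=[ 0.7  0.1 -0.6] T=[0.06 0.19 0.01] err=[ 0.25  0.22 -0.08] ox=0.51 oz=0.37
29.78 s=151.0 hit=0 F=[ 0.8 -0.6 -2. ] T=[ 0.1   0.23 -0.01] err=[ 0.15  0.06 -0.05] ox=0.59 oz=0.29
30.08 s=150.0 hit=0 F=[-0.1  0.6 -0.8] T=[-0.04  0.16  0.02] err=[-0.1   0.04  0.02] ox=0.69 oz=0.05
```

Run:
```python
from slide import *
probe(reach=.0032)
advance(.090,step=.006,mf=5)
```

```text
x [(np.float64(2.02), True, -1.6), (np.float64(-0.17), True, 2.0)] 30.93
z [(np.float64(0.76), True, -5.4), (np.float64(-1.82), True, 0.6)] 31.94
{'ox': 0.0016027009916831374, 'oz': -0.0005849093568203866}
32.74 s=144.0 hit=0 F=[-0.1  0.8 -0.5] T=[-0.04 -0.02  0.03] err=[0.01 0.22 0.03] ox=1.60 oz=-0.58
33.07 s=138.0 hit=0 F=[-0.5  0.5  0.3] T=[-0.05 -0.02  0.03] err=[-0.    0.11  0.01] ox=1.59 oz=-0.64
33.39 s=132.0 hit=0 F=[ 0.1  0.2 -0.1] T=[-0.09  0.   -0.03] err=[-0.01  0.05  0.01] ox=1.54 oz=-0.61
33.73 s=126.0 hit=0 F=[-0.6 -0.1 -0.1] T=[-0.11 -0.    0.  ] err=[-0.   -0.02 -0.01] ox=1.55 oz=-0.62
34.06 s=120.0 hit=0 F=[-0.1  0.2  0.2] T=[-0.09  0.04  0.  ] err=[-0.01 -0.01  0.01] ox=1.49 oz=-0.63
34.39 s=114.0 hit=0 F=[-0.3  0.4  0.3] T=[-0.13 -0.02 -0.  ] err=[-0.01 -0.    0.  ] ox=1.48 oz=-0.60
34.73 s=108.0 hit=0 F=[-0.1  0.6 -0.4] T=[-0.13 -0.01 -0.01] err=[-0.01 -0.01  0.02] ox=1.44 oz=-0.57
35.06 s=102.0 hit=0 F=[-0.5  0.4 -0.2] T=[-0.11  0.   -0.05] err=[-0.03  0.15 -0.03] ox=1.44 oz=-0.61
35.39 s=96.0 hit=0 F=[-0.1  0.   0. ] T=[-0.15  0.01 -0.01] err=[ 0.08  0.22 -0.05] ox=1.37 oz=-0.64
35.73 s=90.0 hit=0 F=[ 0.4  0.7 -0.3] T=[-0.14 -0.02  0.02] err=[ 0.13  0.2  -0.06] ox=1.36 oz=-0.64
```

Run:
```python
from slide import *
probe(reach=.0032)
advance(.045,step=.006,mf=5)
probe(reach=.0032)
```

```text
x [(np.float64(-0.18), True, -0.3), (np.float64(-2.45), True, 1.6)] 36.52
z [(np.float64(1.59), True, -6.4), (np.float64(-0.18), True, 0.6)] 37.52
{'ox': 9.447377797804904e-05, 'oz': 2.768159785688411e-05}
38.35 s=84.0 hit=0 F=[ 0.2  0.4 -0.2] T=[-0.14 -0.03 -0.02] err=[-0.02  0.11 -0.05] ox=0.09 oz=0.03
38.72 s=78.0 hit=0 F=[ 0.3 -0.1  0.9] T=[-0.07  0.16  0.04] err=[ 0.15 -0.03  0.07] ox=0.11 oz=0.00
39.11 s=72.0 hit=0 F=[ 0.2 -0.6  1.4] T=[ 0.07  0.17 -0.01] err=[ 0.06 -0.06  0.16] ox=0.15 oz=0.11
39.50 s=66.0 hit=0 F=[-0.3  0.   0.2] T=[ 0.02  0.01 -0.01] err=[0.04 0.19 0.  ] ox=0.17 oz=0.28
39.88 s=60.0 hit=0 F=[-0.1  0.1  0.3] T=[0.01 0.01 0.03] err=[ 0.08  0.36 -0.02] ox=0.14 oz=0.30
40.25 s=54.0 hit=0 F=[-0.1  0.5 -0. ] T=[ 0.01  0.02 -0.01] err=[0.03 0.33 0.01] ox=0.13 oz=0.33
40.60 s=48.0 hit=0 F=[-0.1  0.8 -0.1] T=[ 0.03 -0.01 -0.01] err=[-0.01 -0.06  0.01] ox=0.11 oz=0.33
40.90 s=45.0 hit=0 F=[0.1 0.6 0.3] T=[ 0.04 -0.01  0.02] err=[-0.   -0.09 -0.01] ox=0.10 oz=0.32
x [(np.float64(0.51), True, -0.7), (np.float64(-1.78), True, 1.8)] 41.7
z [(np.float64(2.85), True, -5.2), (np.float64(0.5), True, 0.3)] 42.73
{'ox': np.float64(-0.0005160582076819489), 'oz': np.float64(0.002036067192378133)}
```

Run:
```python
from slide import *
st['ox']=float(st['ox']); st['oz']=.0014; save()
advance(.015,step=.006,mf=5)
for i in range(20):
    st['s']-=.001; q,rv,M=target(); hit=robot.move_straight(q,rv,speed=.01,max_force=7); robot.sleep(.1)
    F=[]
    for k in range(4): F.append(sense()[0]); robot.sleep(.02)
    f=np.mean(F,0); t,o=sense()[1:]; e=M.T@(o['position']-q)*1e3
    print(f"{o['time']:.2f} s={st['s']*1e3:.1f} hit={int(hit)} F={f.round(1)} T={t.round(2)} err={e.round(2)}")
    if hit or f[1]>4.5: break
save(); robot.sleep(.5); print(sense()[0],sense()[1])
```

```text
43.56 s=39.0 hit=0 F=[-0.2  0.3 -0.4] T=[-0.01  0.01 -0.02] err=[ 0.03 -0.24 -0.04] ox=-0.52 oz=1.40
43.91 s=33.0 hit=0 F=[-0.6 -0.5  0.3] T=[-0.    0.   -0.02] err=[-0.01 -0.14  0.  ] ox=-0.54 oz=1.35
44.26 s=27.0 hit=0 F=[-0.2  0.1  0. ] T=[ 0.03 -0.   -0.  ] err=[-0.01 -0.15 -0.  ] ox=-0.61 oz=1.39
44.61 s=21.0 hit=0 F=[-0.3  0.4 -0.1] T=[ 0.01 -0.01  0.  ] err=[-0.02 -0.12  0.03] ox=-0.63 oz=1.39
44.96 s=15.0 hit=0 F=[-0.2  0.4  0.5] T=[ 0.03  0.02 -0.02] err=[-0.02 -0.13  0.  ] ox=-0.67 oz=1.37
45.39 s=14.0 hit=0 F=[0.1 0.8 0.2] T=[ 0.03 -0.    0.02] err=[-0.02  0.08 -0.  ]
45.81 s=13.0 hit=0 F=[ 0.3  0.3 -0.2] T=[0.04 0.04 0.05] err=[-0.   -0.01  0.  ]
46.23 s=12.0 hit=0 F=[-0.3  0.3  0.2] T=[0.04 0.02 0.03] err=[-0.02 -0.01  0.02]
46.64 s=11.0 hit=0 F=[0.  0.2 0.1] T=[ 0.05  0.05 -0.05] err=[ 0.02  0.01 -0.02]
47.06 s=10.0 hit=0 F=[0.1 0.3 0.1] T=[ 0.06 -0.    0.02] err=[-0.01  0.   -0.01]
47.48 s=9.0 hit=0 F=[-0.4  0.5 -0.1] T=[ 0.07 -0.05  0.06] err=[ 0.02 -0.02 -0.01]
47.89 s=8.0 hit=0 F=[ 0.   0.9 -0.4] T=[ 0.05 -0.01  0.04] err=[ 0.02  0.01 -0.01]
48.31 s=7.0 hit=0 F=[ 0.   0.2 -0.1] T=[ 0.04 -0.02 -0.01] err=[-0.02  0.    0.01]
48.73 s=6.0 hit=0 F=[-0.4  2.5 -0.4] T=[-0.56 -0.   -0.  ] err=[-0.02  0.48 -0.01]
49.14 s=5.0 hit=0 F=[-0.2  5.5 -1.8] T=[-1.12 -0.01  0.02] err=[-0.    1.3  -0.05]
[-0.6832  5.541  -1.6956] [-1.0947 -0.0386 -0.0096]
```

Run:
```python
from slide import *
st['s']=.0062; q,rv,M=target(); robot.move_straight(q,rv,speed=.01); robot.sleep(.1); print(sense()[0])
hit=robot.move_straight(q+.0025*M[:,2],rv,speed=.008,max_force=2.5); robot.sleep(.1)
f,t,o=sense(); print(hit,f,M.T@(o['position']-q)*1e3)
robot.command_gripper(0.4); robot.sleep(.2); o=robot.get_obs(); print(o['time'],o['grip_width'],o['force'],o['finger_force'])
p0=o['position']; robot.move_straight(p0+[0,0,.03],rv,speed=.06,max_force=4)
robot.move_straight(p0+[0,0,.14],rv,speed=.15); robot.sleep(.3)
o=robot.get_obs(); print(o['time'],o['position'],o['force'])
c=lambda im,x,y,w,h,k:cv2.resize(im[y:y+h,x:x+w,::-1],None,fx=k,fy=k,interpolation=cv2.INTER_CUBIC)
P=robot.camera_params('wrist'); w=robot.read_camera('wrist'); a=at(.008)[0]
uw=proj(P,a)[0]; print(uw); x,y=np.clip(uw.astype(int)-[100,150],0,[440,100])
v=[]
for n in ('scene','side'):
    im=robot.read_camera(n); u=proj(robot.camera_params(n),a)[0].astype(int); v.append(c(im,u[0]-50,u[1]-37,100,75,4))
cv2.imwrite('pics/end.png',np.hstack([np.vstack(v),c(w,x,y,200,300,2)]))
```

```text
[ 0.5069  4.2056 -0.7795]
True [ 1.0995 -2.1876 -6.3185] [0.2112 0.4192 1.7667]
51.1583 0.40279627878675633 [-0.2481  0.3728 -0.0472] 0.0
52.9917 [0.4447 0.2033 0.3103] [-0.0757  0.0378  0.6394]
[312.903 184.315]
```

View pics/end.png

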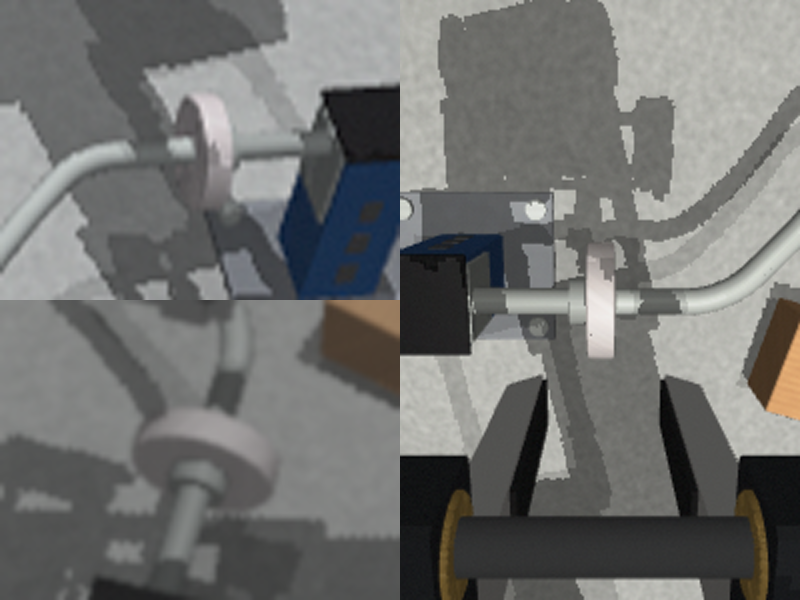

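The collar hangs square on the inner leg. In the wrist crop the flange spans 569–586 and the collar starts at 586, so there is no visible gap, and the gripper is clear above. Handing in.

```bash
python3 -c "
from workcell import robot
print(robot.sign_off())"
```

```text
the job is handed in; nothing more can be done
None
```

The job is handed in, with no verdict returned: the collar went round both bends, was held against the stop at about 5.5 N, and now hangs released and square at the stop, with the arm clear at about 53 s.

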